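# Clamp a handset in the inclined repair cradle

### The job

Gently lay the white handset, face up, lengthwise and centred on the sloping bed of the repair cradle, its lower end at the ledge. Then press the spring button on the side of the cradle's sliding sleeve in flush and slide the sleeve down to its next hole, so that the button springs out again and the jaw closes over the upper end of the handset. Leave the tools and other things lying round it where they are.

Things in the scene. Friction and masses are not known exactly. Their poses are not given: they have to be found in the camera images.
- bed: fixed bed of the cradle, sloping up 30 degrees away from the robot: plate 44 mm wide, 126 mm long, black rubber top. Origin: middle of the line where the rubber meets the ledge at the lower end; x up the slope, y across to the left, z square off the bed. Ledge at x = 0: 52 mm wide, 17 mm high. Under the bed the fixed inner tube, 20 mm square, centre line at z = -15 mm.
- bed_mid (a point): point 11 mm above the bed's surface on its middle line, 74 mm up from the ledge: where the centre of the laid handset belongs
- handset_center (a point): centre (half-way up) of the loose white handset, 50 mm wide (its x), 145 mm long (its y), 22 mm high (its z, up out of its face), about 0.14 kg. It starts face up on the bench; grasp it across its 50 mm width. Either end may be the lower one on the bed.
- sleeve (a joint): travel of the sliding sleeve in m: 0 at the start (button in the middle one of its three holes), grows as the sleeve slides DOWN the slope towards the ledge; next hole down at 0.030, next hole up at -0.030. It slides stiffly (about 2 N) once the button is in; while the button stands out it is locked, with 1 mm play.
- sleeve_grip (a point): centre of the sleeve at its middle hole, where the button is at the start; moves with the sleeve; axes as the bed's. The sleeve is a plain grey steel tube 25 mm square, 130 mm long, parallel to the bed's x; this point is 47 mm up from the jaw's face, 37 mm from jaw and collar. Three 12 mm holes 30 mm apart in its right (-y) wall, 2 mm thick. Nothing stands beside it.
- jaw_face (a point): middle of the face of the upper jaw, fixed to the sleeve's lower end: 54 mm wide, rising 35 mm off the bed, with a lip 30 to 35 mm off the bed that reaches 9 mm down the slope over the handset's end. It is 178 mm from the ledge at the start, 148 mm with the sleeve one hole down.
- button (a joint): how far the spring button is pressed in, m: 0 out (6 mm proud of the sleeve), 0.006 flush, 0.008 while it runs under the wall. 3 N to start, 5.5 N at flush. Squeezing the sleeve at the hole between two flat fingers presses it flush; moved then, the sleeve rides over its round nose (10 N) and the button springs out by itself in the next hole.
- button_tip (a point): top of the round nose (10 mm diameter) of the button on the right (-y) side of the sleeve; it points across the bed (-y) and stays in place while the sleeve slides past
- handset: the same handset; origin at the centre of its underside
- fine_driver: bystander: thin screwdriver with a dark green handle, 126 mm, right of the cradle's foot
- dust_brush: bystander: wooden dust brush, 142 mm, near the front edge
- red_driver: bystander: red-handled screwdriver, 170 mm, near the front edge
- side_pliers: bystander: pliers, 151 mm, behind the cradle
- eye_loupe: bystander: black eye loupe, 36 mm wide, 34 mm high, behind and left of the cradle
- cradle: the repair cradle, bolted to the bench: low cast foot 200 x 90 mm, 16 mm high, with an upright clevis that carries the sloping bed. Origin on the bench under the clevis, x away from the robot. A locking knob sticks out 38 mm to its left (+y), 66 mm up; leave it alone. Two balances up to 0.45 m tall stand to the right (y below -0.2 m, x above 0.36 m): keep the arm clear.

How it is judged:
By the outcome, as a careful person would: the job done as asked, in the order asked, and still so for the second after the job is handed in, with the robot touching nothing.
It also fails if it takes over 51 s, if anything falls off the work surface, if the arm or the gripper's body presses on something with over 40 N, if the wrist force passes 120 N, or if a joint passes its speed limit or range.

### The arm

A 6-joint arm with a two-finger parallel gripper is mounted at the origin on a cart in front of the work surface, level with it; the furniture and walls round the work are solid. World frame = base frame: x ahead of the robot, y to its left, z up, the work surface at z = 0. Lengths are in mm, angles in rad, forces in N, time in s.
With the tool pointing down it reaches from about 375 to 975 mm from the base axis. Payload 3.8 kg.
Tool frame: the origin (TCP) lies at the very end of the fingers, on their centre line; the grasp point (between the pads) lies 19 mm behind it (bot.pinch_z is the distance from the TCP to the grasp point, in mm); z points along the fingers, y is the line along which they close (so a half turn about z gives the same grasp; the last joint's range is limited). The gripper opens to 85 mm and grips with 20 to 120 N. Pads are 22 mm wide; open, the fingers measure 114 mm over their backs; the gripper's body (76 mm by 85 mm) begins 54 mm behind the grasp point. The pads swing forward as they close: fully open they stand 13 mm farther back than shut.
Start: joints at [-1.283, 0.264, 1.604, -0, 1.274, -0.037], TCP at [215.4, -639.704, 231.28] pointing down, gripper open.
Joint ranges: [-2.63, 2.63], [-0.94, 2.18], [0.31, 2.57], [-1.31, 4.45], [0, 2.66], [-2.55, 2.55]. Speed limits (rad/s): [2.57, 2.57, 3.14, 3.14, 3.14, 3.14].

### API

Orientations are given as a unit quaternion [w, x, y, z].
In Python, from rig import bot gives the robot as it stands.
- The arm moves only by the tool send_rows, never from a script. Its arguments are lists of equal length, an entry for each row: "slide": the shift along the tool's x, y, z in m, a list of three; "twist": the turn about the tool's z in degrees. In form: {"slide": [[tx, ty, tz], ...], "twist": [twist, ...]}. A call has 1 to 10 rows; each row is the pose to reach, as a shift and turn from the pose commanded when the call began, along the tool's axes at that moment; what a row does not reach only later rows make up. A row lasts 1/12 s, in which the tool goes at most 41.7 mm and 7.16 degrees, less where a joint would pass 70% of its speed; a pose out of reach is approached as far as the arm can. A call with a gripper value outside its range is refused whole. "gripper" is the closure, from -1 (fully open) to 1 (shut), set as the call begins (left out, the last holds). The fingers move at their own pace and stop on an object; "squeeze" is the grip in N (left out, the last holds). Time passes only in rows, so rows that repeat a pose let the fingers close. It gives the time, the measured TCP pose, the force, the opening and the grip force at its end, in the units of the state.
- bot.state(): the state, without advancing time (a new reading comes with each control period).
- bot.read_camera(name): name is "scene" or "top" or "wrist"; returns (picture, depth): 400x640x3 uint8, red, green, blue; 400x640 float32, mm along the optical axis (not along the pixel's ray), 0 where there is no reading.
- bot.camera_model(name): a dict with "intrinsics" (3x3 intrinsics, pixels), "R" (3x3) and "t" (3): a world point X has camera coordinates R X + t. Camera axes: x right, y down, z forward; pixel columns grow to the right and rows downward; lengths in mm; the calibration is good to about 2 mm. The wrist camera is an equidistant fisheye: a pixel r from the principal point sees the ray r / f radians off the axis. A picture is of the moment at which its call begins: read the wrist's pose just before it. camera_model takes no time and is no camera call; for the wrist camera it gives the pose at the moment of the call.
- bot.hand_in(): hands the job in; it is judged then, once.
The state is a dict: "t": time; "q": joint angles; "joint_vel": joint speeds; "tau": joint torques, N m; "tcp_pos": TCP position; "ee_rot": TCP orientation; "ft_force": force on the tool from outside, world axes, zero at the start; "ft_torque": the same for the moment, N m; "gripper_width": finger opening in mm; "gripper_force": force on a finger pad.
Only numpy, scipy, OpenCV 4.12 (cv2) and the standard library are available. Lean on these libraries where they do the work, as an engineer would, in place of code of your own. Each camera call takes 0.05 s, during which the arm holds its last target. There are 200 camera calls.

## Working session

There is one attempt and no reset: what is moved stays moved. The work goes in short steps, Python scripts to look and compute and a tool call to move; the robot and the scene stay as the last step left them, time stands still between calls to the robot, and variables do not carry over. Pictures are saved under pics/ and viewed, at most 10 in all, crops included, and the job is handed in when it is done.

Besides the shell and the picture viewer there is one more tool, called after ">>>" as name(argument=value, ...) on one line, values as JSON. send_rows: Moves the arm, as the interface text tells. Its arguments: {"type":"object","properties":{"slide":{"type":"array"},"twist":{"type":"array"},"gripper":{"type":"number"},"squeeze":{"type":"number"}},"required":["slide","twist"]}

```bash
mkdir -p pics; ls
python3 - <<'E'
from rig import bot
import cv2,numpy as np
print(bot.state()); print(bot.pinch_z)
for n in("scene","top"):
    p,d=bot.read_camera(n); cv2.imwrite(f"pics/{n}0.png",p[:,:,::-1]); np.savez(f"{n}0.npz",p=p,d=d); 
    m=bot.camera_model(n); print(n,m, "pos",-np.array(m["R"]).T@m["t"], (d>0).mean())
E
```

```text
pics
{'t': 0.0, 'q': array([-1.28289595e+00,  2.64784473e-01,  1.60538192e+00, -1.40839535e-05,
        1.27370502e+00, -3.68922094e-02]), 'joint_vel': array([-8.31293017e-05,  2.31958008e-04,  1.35275502e-03,  2.00132198e-04,
       -1.18110308e-04,  8.72358798e-04]), 'tau': array([-1.76900634e-03, -5.15110767e+01, -3.67312682e+01, -3.12482207e-04,
        1.26470852e-02, -8.30056194e-06]), 'tcp_pos': array([ 215.18996352, -639.00161677,  229.93665196]), 'ee_rot': array([-1.12957670e-03,  9.86841701e-01,  1.61685369e-01, -1.49300032e-04]), 'ft_force': array([-0.12786322, -0.64152151, -0.38485535]), 'ft_torque': array([-0.01700298,  0.01914863, -0.01133812]), 'gripper_force': 0.0, 'gripper_width': 85.62487427344483}
18.700000000000003
scene {'intrinsics': array([[458.8293047 ,   0.        , 321.48444158],
       [  0.        , 458.8293047 , 200.39643854],
       [  0.        ,   0.        ,   1.        ]]), 'R': array([[ 0.84478732, -0.53509517,  0.00274601],
       [-0.4125303 , -0.65453801, -0.63356038],
       [ 0.34081247,  0.53409096, -0.77368838]]), 't': array([-443.8045894 ,  336.3794816 ,  867.13435318])} pos [ 218.15701577 -480.43315881  885.2271754 ] 0.99596484375
top {'intrinsics': array([[504.18558042,   0.        , 320.64865693],
       [  0.        , 504.18558042, 198.26706173],
       [  0.        ,   0.        ,   1.        ]]), 'R': array([[-0.00433238, -0.99996386,  0.00731564],
       [-0.99423647,  0.00352365, -0.10715139],
       [ 0.10712174, -0.00773769, -0.9942158 ]]), 't': array([  74.5662721 ,  600.4350907 , 1212.72350149])} pos [ 467.38846599   81.8315328  1269.50082325] 0.996078125
```

View pics/scene0.png

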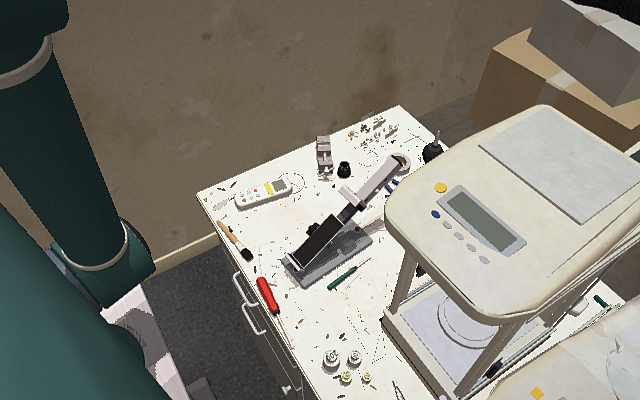

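View pics/top0.png

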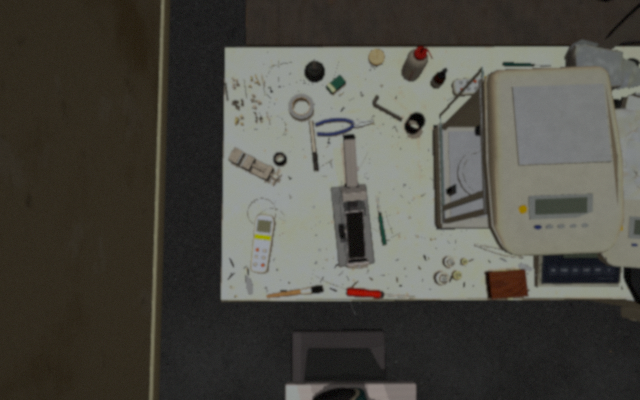

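The scene view shows the handset at (262,192), the bed's rubber at about (315,243) and the sleeve at (372,188). In the top view the handset is at (262,243), the bed at (357,235) and the sleeve at (349,165). Next I'll get points from depth in both views.

```bash
cat > h.py <<'E'
import numpy as np, cv2
from rig import bot
def cloud(m,d):
    K=np.array(m["intrinsics"]);v,u=np.indices(d.shape)
    c=np.stack([(u-K[0,2])/K[0,0]*d,(v-K[1,2])/K[1,1]*d,d],-1)
    return (c-np.array(m["t"]))@np.array(m["R"])
def proj(m,X):
    c=np.array(m["R"])@np.array(X,float)+m["t"];p=np.array(m["intrinsics"])@c;return p[:2]/p[2]
E
python3 - <<'E'
from h import *
for n in("scene","top"):
    z=np.load(n+"0.npz");p,d=z["p"].astype(int),z["d"];W=cloud(bot.camera_model(n),d)
    ok=d>0
    X,Y,Z=W[...,0],W[...,1],W[...,2]
    b=ok&(abs(Z)<8)&(X>300)&(X<700)&(Y>-100)&(Y<350);print(n,"bench z",np.median(Z[b]),Z[b].std())
    # handset
    h=ok&(Z>10)&(Z<35)&(X>280)&(X<520)&(Y>150)&(Y<320)
    k,l,s,c=cv2.connectedComponentsWithStats(h.astype(np.uint8))
    for i in range(1,k):
        if s[i,4]>60:
            m=l==i;r=cv2.minAreaRect(W[m][:,:2].astype(np.float32));print("blob",s[i],r,"z med",np.median(Z[m]),np.percentile(Z[m],[5,95]),cv2.boxPoints(r).round(0).tolist())
    # bed black rubber
    br=p.sum(-1)
    bk=ok&(br<120)&(Z>25)&(X>300)&(X<620)&(Y>-60)&(Y<100)
    k,l,s,c=cv2.connectedComponentsWithStats(bk.astype(np.uint8))
    for i in range(1,k):
        if s[i,4]>60:
            P=W[l==i];r=cv2.minAreaRect(P[:,:2].astype(np.float32))
            A=np.c_[P[:,:2],np.ones(len(P))];co=np.linalg.lstsq(A,P[:,2],rcond=None)[0]
            print("black",s[i],r,cv2.boxPoints(r).round(0).tolist(),P.min(0),P.max(0),"plane",co,"res",(A@co-P[:,2]).std())
    mm=ok&(Z>40)&(X>350)&(X<700)&(Y>-60)&(Y<100)
    for x in range(360,700,20):
        q=mm&(abs(X-x)<6)
        if q.sum()>3:print(x,q.sum(),"y",np.percentile(Y[q],[3,97]).round(),"z",np.percentile(Z[q],[3,50,97]).round())
E
python3 -c "
import cv2
a=cv2.imread('pics/scene0.png')[130:300,190:430];b=cv2.imread('pics/top0.png')[120:290,220:400]
a=cv2.resize(a,None,fx=3,fy=3)[:, :];b=cv2.resize(b,None,fx=3,fy=3)
cv2.imwrite('pics/a1.png',a);cv2.imwrite('pics/b1.png',b)"
```

```text
scene bench z 1.0991356264953744 1.8819077025174646
blob [234 182  45  27 688] ((470.7756042480469, 218.92193603515625), (46.90375518798828, 103.5367202758789), 83.4376220703125) z med 22.72710805916325 [12.68860891 25.94387099] [[417.0, 202.0], [520.0, 190.0], [525.0, 236.0], [422.0, 248.0]]
black [343 203  20  21 116] ((593.767578125, -11.587196350097656), (34.56159210205078, 39.80412673950195), 45.90488052368164) [[567.0, -10.0], [596.0, -38.0], [620.0, -13.0], [591.0, 15.0]] [570.76954398 -29.20474031  91.22280182] [619.86431046   8.7908773  161.34517291] plane [ 5.95037286e-01 -2.34350822e-01 -2.40924221e+02] res 11.160591534560979
black [293 214  50  52 979] ((508.1745300292969, -0.9896926879882812), (105.74372863769531, 55.394779205322266), 4.549450397491455) [[453.0, 22.0], [458.0, -33.0], [563.0, -24.0], [559.0, 31.0]] [454.80222079 -32.35833963  42.98008997] [562.00629223  27.85027672 109.19852471] plane [ 5.76306200e-01  9.62016180e-03 -2.16957306e+02] res 2.1912734800815
440 79 y [-41.   7.] z [54. 57. 60.]
460 119 y [-35.   7.] z [42. 48. 52.]
480 123 y [-34.   8.] z [52
[... 1195 characters left out ...]
 28.0], [502.0, 17.0], [533.0, 20.0], [532.0, 31.0]] [501.63142006  17.37880695  65.31649229] [532.65913873  29.73493513  84.25366897] plane [ 0.1162805   0.11296217 14.0996462 ] res 5.139499516442191
440 72 y [-38.  10.] z [50. 55. 59.]
460 83 y [-34.   7.] z [42. 47. 52.]
480 91 y [-31.  10.] z [53. 58. 64.]
500 105 y [-30.  24.] z [65. 69. 75.]
520 127 y [-27.  30.] z [73. 80. 85.]
540 98 y [-26.  22.] z [70. 93. 98.]
560 92 y [-25.  15.] z [ 97. 103. 108.]
580 100 y [-21.  22.] z [102. 113. 162.]
600 113 y [-25.  26.] z [153. 164. 170.]
620 85 y [-17.  17.] z [121. 138. 143.]
640 70 y [-7. 16.] z [131. 147. 152.]
660 76 y [-9. 18.] z [146. 160. 165.]
680 72 y [-3. 21.] z [152. 172. 177.]
```

View pics/a1.png

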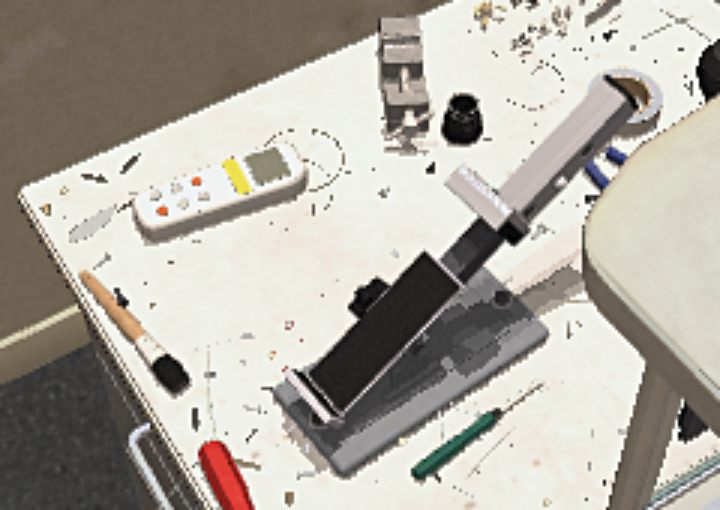

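The crop shows the handset face up at about (220,190), with a thin wire at its right end. The sloping bed runs from the ledge at (310,395) to (440,270), the jaw is at (490,200), and the knob is left of the bed at (370,297). I'll now fit these precisely and check that the travel corridor is clear.

Run:
```python
from h import *
for n in("scene","top"):
    z=np.load(n+"0.npz");p,d=z["p"].astype(int),z["d"];W=cloud(bot.camera_model(n),d);ok=d>0
    X,Y,Z=W[...,0],W[...,1],W[...,2]
    h=ok&(Z>11)&(Z<35)&(X>380)&(X<600)&(Y>150)&(Y<290)
    k,l,s,c=cv2.connectedComponentsWithStats(h.astype(np.uint8))
    for i in range(1,k):
        if s[i,4]>60:
            m=l==i;q=m&(Z>17);r=cv2.minAreaRect(W[q][:,:2].astype(np.float32));print(n,"blob",s[i],np.round(r[0],1),np.round(r[1],1),r[2],"z med",np.median(Z[q]),"mean",W[q].mean(0).round(1))
            v=np.linalg.svd(W[q][:,:2]-W[q][:,:2].mean(0),full_matrices=False)[2][0];print("  pca yaw",np.degrees(np.arctan(v[1]/v[0])))
    # bed: rubber dark pixels -> rays onto plane; centre line y(x)
    br=p.sum(-1)
    bk=(ok&(br<110)&(Z>35)&(X>440)&(X<575)&(Y>-40)&(Y<22)&(abs(Z-(0.577*X-217.5))<9)).astype(np.uint8)
    k,l,s,c=cv2.connectedComponentsWithStats(bk);i=1+s[1:,4].argmax();P=W[l==i]
    c0=np.median(P[:,2]-.5774*P[:,0]);print(n,"bed c0",c0,"n",len(P))
    # ray-plane recast
    m=bot.camera_model(n);C=-m["R"].T@m["t"];vv,uu=np.nonzero(l==i)
    D=np.c_[(uu-m["intrinsics"][0,2])/m["intrinsics"][0,0],(vv-m["intrinsics"][1,2])/m["intrinsics"][1,1],np.ones(len(uu))]@m["R"]
    nn=np.array([-.5774,0,1]);t=(c0-C@nn)/(D@nn);Q=C+t[:,None]*D
    S=np.c_[Q[:,0]/np.cos(np.pi/6),Q[:,1]].astype(np.float32)
    r=cv2.minAreaRect(S);ctr=r[0];print("  rubber rect(slope coords)",r,"centre world x",ctr[0]*np.cos(np.pi/6),"mean",S.mean(0)*[.866,1])
    bp=cv2.boxPoints(r);print("  corners",(bp*[.866,1]).round(1).tolist())
    # sleeve (light grey, upper)
    q=ok&(X>625)&(X<705)&(Z>.577*X-232)&(Z>115)&(Y>-30)&(Y<45)&(Z<230)
    P=W[q];P=P[P[:,2]>np.poly1d(np.polyfit(P[:,0],P[:,2],1))(P[:,0])-4]
    print(n,"sleeve top n",len(P),"z fit",np.polyfit(P[:,0],P[:,2],1))
    for x in range(630,705,12):
        a=P[abs(P[:,0]-x)<6];print("   ",x,np.percentile(a[:,1],[3,50,97]).round(1),a[:,2].mean().round(1))
    j=ok&(X>570)&(X<625)&(Z>150)&(Y>-60)&(Y<60);P=W[j];r=cv2.minAreaRect(P[:,:2].astype(np.float32));print(n,"jaw",len(P),r,P.mean(0))
    cor=ok&(X>200)&(X<430)&(Y>-650)&(Y<150)&(Z>60)
    print("corridor",cor.sum(),[(W[cor&(abs(Y-y)<25)&(X>230)][:,[0,2]].min(0).round().tolist(),W[cor&(abs(Y-y)<25)&(X>230)][:,2].max().round()) for y in range(-600,150,50) if (cor&(abs(Y-y)<25)&(X>230)).sum()>5])
```

```text
scene blob [234 178  59  31 942] [491.1 217.5] [ 49.2 143.7] 84.60417175292969 z med 23.197006694911714 mean [490.3 214.8  23. ]
  pca yaw -6.960045971274648
scene bed c0 -217.59933193345387 n 768
  rubber rect(slope coords) ((586.8417358398438, -2.043304443359375), (120.30638122558594, 53.292537689208984), 4.276040077209473) centre world x 508.2198512382616 mean [509.07406177  -7.33629179]
  corners [[454.5, 20.0], [458.0, -33.1], [561.9, -24.1], [558.4, 29.0]]
scene sleeve top n 500 z fit [   0.57947337 -221.54207566]
    630 [-9.6  3.1 16. ] 144.0
    642 [-9.3  3.2 15.5] 150.5
    654 [-7.4  4.  17.3] 157.2
    666 [-6.5  4.4 17. ] 164.5
    678 [-5.3  6.4 19.3] 171.4
    690 [-4.6  7.1 20.1] 178.3
    702 [-3.7  8.4 20.1] 184.4
scene jaw 234 ((593.8529052734375, -1.7015571594238281), (25.661758422851562, 53.91286849975586), 7.384936332702637) [592.18860774  -4.50827614 163.86110577]
corridor 3048 [([230.0, 723.0], np.float64(729.0)), ([230.0, 708.0], np.float64(727.0))]
top blob [ 250  214   25   60 1073] [491.  219.9] [ 48.1 143.7] 81.96412658691406 z med 21.317896461825438 mean [492.4 218.5  21.4]
  pca yaw -6.612705259635659
top bed c0 -218.80033949371386 n 652
  rubber rect(slope coords) ((586.5357666015625, -8.68881607055664), (117.51060485839844, 35.36201477050781), 4.721797943115234) centre world x 507.95487410513346 mean [508.76849866  -8.5150156 ]
  corners [[456.0, 4.1], [458.5, -31.1], [559.9, -21.5], [557.4, 13.8]]
top sleeve top n 435 z fit [   0.58852602 -228.51498313]
    630 [-9.3  4.2 15.5] 142.5
    642 [-6.8  4.7 16. ] 148.9
    654 [-6.3  5.1 16.4] 156.7
    666 [-5.8  5.6 18.8] 163.4
    678 [-3.2  7.9 19. ] 170.6
    690 [-2.7  8.5 21.4] 177.7
    702 [-2.5  9.6 21.7] 183.8
top jaw 275 ((595.534423828125, -0.4954700469970703), (28.158964157104492, 53.715980529785156), 2.850654363632202) [594.48727378  -0.75654728 161.4827695 ]
corridor 69 []
```

>>> send_rows(slide=[[0.157, -0.294, 0], [0.157, -0.294, 0], [0.157, -0.294, 0], [0.157, -0.294, 0], [0.157, -0.294, 0], [0.157, -0.294, 0], [0.157, -0.294, 0], [0.157, -0.294, 0], [0.157, -0.294, 0]], twist=[0, 0, 0, 0, 0, 0, 0, 0, 0], gripper=-1)

```text
t: 0.85
tcp_pos: [270.2, -304.5, 230.0]
ee_rot: [-0.002, 0.987, 0.164, 0.0]
ft_force: [-0.6, 0.1, -0.5]
gripper_width: 84.9
gripper_force: 0.0
```

>>> send_rows(slide=[[0.155, -0.148, 0], [0.155, -0.148, 0], [0.155, -0.148, 0], [0.155, -0.148, 0], [0.155, -0.148, 0], [0.155, -0.148, 0]], twist=[7, 14, 20, 25.4, 25.4, 25.4])

```text
t: 1.35
tcp_pos: [370.5, -119.8, 231.2]
ee_rot: [0.0, 0.998, -0.061, 0.0]
ft_force: [0.6, -0.1, -0.0]
gripper_width: 85.4
gripper_force: 0.0
```

>>> send_rows(slide=[[0.093, -0.351, 0.08], [0.093, -0.351, 0.08], [0.093, -0.351, 0.08], [0.093, -0.351, 0.08], [0.093, -0.351, 0.08], [0.093, -0.351, 0.08], [0.093, -0.351, 0.08], [0.093, -0.351, 0.08], [0.093, -0.351, 0.08], [0.093, -0.351, 0.08]], twist=[0, 0, 0, 0, 0, 0, 0, 0, 0, 0])

```text
t: 2.18
tcp_pos: [505.1, 221.3, 148.9]
ee_rot: [-0.001, 0.998, -0.057, -0.001]
ft_force: [-0.3, -0.1, -0.4]
gripper_width: 84.9
gripper_force: 0.0
```

Run:
```python
from h import *
m=bot.camera_model("wrist");p,d=bot.read_camera("wrist");s=bot.state();print(s["tcp_pos"],s["ee_rot"]);print(m,-m["R"].T@m["t"])
cv2.imwrite("pics/w0.png",p[:,:,::-1]);np.savez("w0.npz",p=p,d=d,**m)
```

```text
[504.00042725 218.68414953 149.31310686] [ 4.12141827e-04  9.98361486e-01 -5.72059368e-02 -1.28635533e-03]
{'intrinsics': array([[309.70691629,   0.        , 316.4463502 ],
       [  0.        , 309.70691629, 196.52951238],
       [  0.        ,   0.        ,   1.        ]]), 'R': array([[-0.11655174, -0.99318346, -0.00151922],
       [-0.94703128,  0.11067456,  0.3014679 ],
       [-0.29924479,  0.03657536, -0.95347512]]), 't': array([278.82905397, 439.97304206, 443.90015169])} [582.0010525  211.99877228 291.03360491]
```

View pics/w0.png

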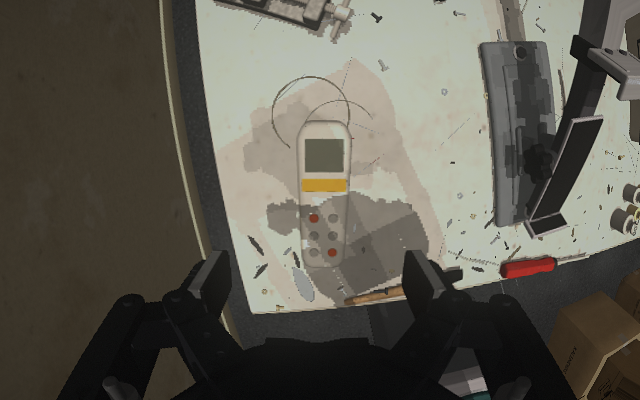

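The wrist view shows the handset at (325,195), screen end away, between the open fingers at (215,275) and (425,275), with the bed at right (570,175). I'll measure the handset and bed from this third view.

```bash
cat >> h.py <<'E'
def wcloud(m,d):
    K=np.array(m["intrinsics"]);v,u=np.indices(d.shape);x=(u-K[0,2])/K[0,0];y=(v-K[1,2])/K[1,1];r=np.hypot(x,y);k=np.where(r>1e-6,np.tan(np.minimum(r,1.5))/np.maximum(r,1e-6),1)
    return (np.stack([x*k*d,y*k*d,d],-1)-np.array(m["t"]))@np.array(m["R"])
E
python3 - <<'E'
from h import *
m=np.load("w0.npz");W=wcloud(m,m["d"]);d=m["d"];X,Y,Z=W[...,0],W[...,1],W[...,2]
b=(d>0)&(abs(Z)<8)&(X>420)&(X<600)&(Y>120)&(Y<300);print("bench",np.median(Z[b]))
q=(d>0)&(Z>15)&(Z<35)&(X>400)&(X<600)&(Y>160)&(Y<280)
k,l,s,c=cv2.connectedComponentsWithStats(q.astype(np.uint8));i=1+s[1:,4].argmax();P=W[l==i]
v=np.linalg.svd(P[:,:2]-P[:,:2].mean(0),full_matrices=False)[2][0]
print(cv2.minAreaRect(P[:,:2].astype(np.float32)),P.mean(0),np.degrees(np.arctan(v[1]/v[0])),np.median(P[:,2]))
br=m["p"].astype(int).sum(-1)
j=(d>0)&(br<130)&(abs(Z-(.577*X-218))<9)&(X>445)&(X<575)&(Y>-45)&(Y<30)
k,l,s,c=cv2.connectedComponentsWithStats(j.astype(np.uint8));i=1+s[1:,4].argmax();P=W[l==i]
print("bed",len(P),np.median(P[:,2]-.5774*P[:,0]),cv2.boxPoints(cv2.minAreaRect(P[:,:2].astype(np.float32))).round(1).tolist(),P.mean(0))
E
```

```text
bench -0.3395876667549929
((492.8244323730469, 217.41256713867188), (49.15025329589844, 144.81829833984375), 82.3139877319336) [500.62378954 216.08920518  21.51904969] -6.895277824808126 21.700565721973895
bed 2783 -218.619465272683 [[452.8999938964844, 24.399999618530273], [457.79998779296875, -35.29999923706055], [563.5999755859375, -26.600000381469727], [558.7000122070312, 33.099998474121094]] [515.83889647  -3.49364958  78.9227969 ]
```

>>> send_rows(slide=[[0.003, 0.002, 0.04], [0.003, 0.002, 0.08], [0.003, 0.002, 0.12], [0.003, 0.002, 0.138], [0.003, 0.002, 0.143], [0.003, 0.002, 0.146], [0.003, 0.002, 0.146]], twist=[0, 0, 0, 0, 0, 0, 0])

```text
t: 2.82
tcp_pos: [507.4, 213.5, 6.0]
ee_rot: [-0.0, 0.998, -0.06, 0.0]
ft_force: [0.1, 0.1, 0.6]
gripper_width: 85.3
gripper_force: 0.0
```

>>> send_rows(slide=[[0, 0, 0], [0, 0, 0], [0, 0, 0], [0, 0, 0], [0, 0, 0], [0, 0, 0], [0, 0, 0], [0, 0, 0], [0, 0, 0], [0, 0, 0]], twist=[0, 0, 0, 0, 0, 0, 0, 0, 0, 0], gripper=0.4, squeeze=25)

```text
t: 3.65
tcp_pos: [508.1, 214.5, 7.3]
ee_rot: [-0.001, 0.998, -0.059, 0.001]
ft_force: [-1.3, -0.7, 6.2]
gripper_width: 45.6
gripper_force: 25.3
```

>>> send_rows(slide=[[0, 0, -0.01], [0, 0, -0.02], [0, 0, -0.05], [0, 0, -0.09], [0, 0, -0.13], [0, 0, -0.17], [0, 0, -0.2], [0, 0, -0.2], [0, 0, -0.2]], twist=[0, 0, 0, 0, 0, 0, 0, 0, 0])

```text
t: 4.4
tcp_pos: [508.4, 214.7, 209.4]
ee_rot: [-0.001, 0.998, -0.059, 0.003]
ft_force: [-0.5, -0.3, -0.7]
gripper_width: 46.1
gripper_force: 26.4
```

Run:
```python
from h import *
m=bot.camera_model("wrist");p,d=bot.read_camera("wrist");s=bot.state();print(s["tcp_pos"],s["ee_rot"],s["gripper_width"],s["ft_force"],s["ft_torque"])
cv2.imwrite("pics/w1.png",p[:,:,::-1]);np.savez("w1.npz",p=p,d=d,**m)
W=wcloud(m,d);T=s["tcp_pos"];L=W-T
q=(d>0)&(abs(L[...,0])<110)&(abs(L[...,1])<26)&(abs(L[...,2])<60)
P=L[q];
for x in range(-40,110,10):
    a=P[abs(P[:,0]-x)<5]
    if len(a)>5: print(x,len(a),np.percentile(a[:,1],[3,97]).round(1),np.percentile(a[:,2],[10,50,90]).round(1))
```

```text
[506.75334612 214.04373066 206.55183922] [-4.37279174e-04  9.98246258e-01 -5.91883549e-02  9.77567148e-04] 45.75882099794397 [ 0.05313994  0.16169936 -1.27089999] [ 0.02607172  0.00096209 -0.00283053]
-40 851 [-15.2  24.1] [15.7 16.6 17.3]
-30 1140 [-16.5  24.2] [15.8 16.9 18.4]
-20 1295 [-18.  24.] [15.8 16.8 17.5]
-10 1655 [-22.  24.] [15.9 17.  24.7]
0 2231 [-23.5  24.4] [16.4 17.7 40. ]
10 2697 [-25.5  24.1] [16.3 17.6 42.3]
20 2601 [-23.7  25.5] [16.3 18.  41.4]
30 2163 [-24.4  19. ] [16.6 17.9 18.8]
40 2319 [-24.6  17.8] [16.7 17.8 18.7]
50 2296 [-24.2  15.5] [15.5 17.1 18.1]
60 908 [-19.7  11. ] [ 4.7 13.9 16.4]
```

View pics/w1.png

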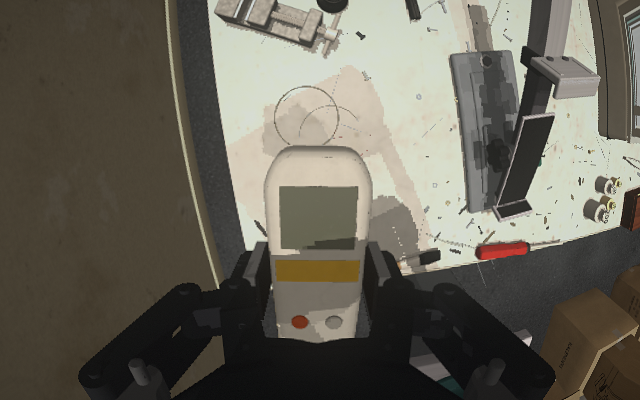

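The handset is held level and clear of the bench, covering the lower middle of the picture around (318,250), with the bed at (525,160). Next I'll carry it over the bed.

>>> send_rows(slide=[[0.033, 0.22, 0], [0.033, 0.22, 0], [0.033, 0.22, 0], [0.033, 0.22, 0], [0.033, 0.22, 0], [0.033, 0.22, 0], [0.033, 0.22, 0], [0.033, 0.22, 0], [0.033, 0.22, 0]], twist=[0, -4, -8, -11.8, -11.8, -11.8, -11.8, -11.8, -11.8])

```text
t: 5.2
tcp_pos: [512.2, -7.8, 203.6]
ee_rot: [-0.001, 0.999, 0.044, -0.002]
ft_force: [-0.8, 0.1, -0.9]
gripper_width: 46.0
gripper_force: 26.6
```

Run:
```python
from h import *
m=bot.camera_model("wrist");p,d=bot.read_camera("wrist");s=bot.state();print(s["tcp_pos"],s["ee_rot"],s["gripper_width"])
cv2.imwrite("pics/w2.png",p[:,:,::-1]);np.savez("w2.npz",p=p,d=d,**m)
W=wcloud(m,d);X,Y,Z=W[...,0],W[...,1],W[...,2]
q=(d>0)&(X>612)&(X<705)&(abs(Y)<45)&(Z>.577*X-235)&(Z<.577*X-205);P=W[q]
print("sleeve fit z",np.polyfit(P[:,0],P[:,2],1))
for x in range(620,705,12):
    a=P[abs(P[:,0]-x)<6];
    if len(a)>5:print(x,len(a),np.percentile(a[:,1],[3,50,97]).round(1),a[:,2].mean().round(1))
q=(d>0)&(X>565)&(X<625)&(abs(Y)<45)&(Z>152)&(Z<190);P=W[q];print("jaw",len(P),cv2.boxPoints(cv2.minAreaRect(P[:,:2].astype(np.float32))).round(1).tolist(),P.mean(0),np.percentile(P[:,2],[5,95]))
```

```text
[512.50124677  -7.38702263 203.98103564] [-4.03085058e-04  9.99025602e-01  4.41155156e-02 -1.22658513e-03] 45.81703336579856
sleeve fit z [  0.38238677 -96.82711784]
620 897 [-25.   -1.9  19.2] 138.8
632 770 [-10.9   1.   12.5] 143.5
644 832 [-10.1   1.7  13.5] 150.4
656 358 [-14.3  -2.2  13.5] 153.2
jaw 3680 [[580.7999877929688, 23.100000381469727], [586.5, -30.899999618530273], [612.5, -28.200000762939453], [606.9000244140625, 25.799999237060547]] [595.84661542  -2.61630485 162.46281683] [154.91464973 167.41739586]
```

View pics/w2.png

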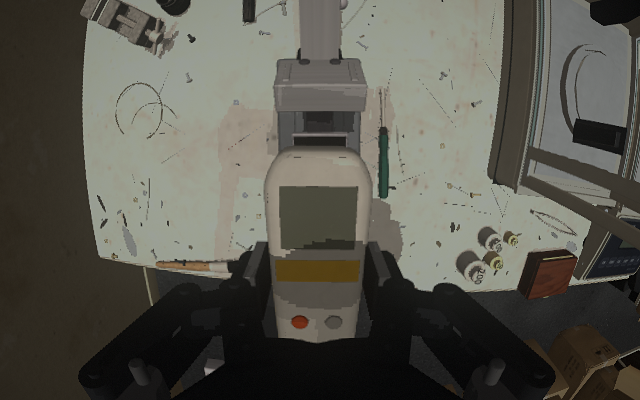

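The wrist view shows the handset in line with the bed, with the jaw ahead at (320,85) and a gap between the handset's end and the jaw. I'll lower it in front of the jaw, then move uphill and press it down gently.

>>> send_rows(slide=[[0.001, 0.001, 0.03], [0.001, 0.001, 0.06], [0.001, 0.001, 0.08], [0.001, 0.001, 0.087], [0.006, 0.001, 0.089], [0.012, 0.001, 0.091], [0.012, 0.001, 0.092], [0.012, 0.001, 0.092]], twist=[0, 0, 0, 0, 0, 0, 0, 0], squeeze=20)

```text
t: 5.92
tcp_pos: [527.0, -7.8, 114.8]
ee_rot: [-0.0, 0.999, 0.044, 0.001]
ft_force: [-1.9, 1.5, 1.0]
gripper_width: 46.0
gripper_force: 27.0
```

>>> send_rows(slide=[[0, 0, 0.002], [0, 0, 0.004], [0, 0, 0.006], [0, 0, 0.008], [0, 0, 0.008]], twist=[0, 0, 0, 0, 0])

```text
t: 6.33
tcp_pos: [525.5, -8.5, 105.2]
ee_rot: [0.0, 0.999, 0.044, 0.0]
ft_force: [-2.4, 0.5, 3.0]
gripper_width: 45.7
gripper_force: 26.3
```

>>> send_rows(slide=[[0, 0, 0.002], [0, 0, 0.004], [0, 0, 0.006], [0, 0, 0.008], [0, 0, 0.008], [0, 0, 0.008]], twist=[0, 0, 0, 0, 0, 0])

```text
t: 6.83
tcp_pos: [525.1, -8.5, 97.5]
ee_rot: [0.0, 0.999, 0.044, -0.0]
ft_force: [-4.6, -0.3, 5.4]
gripper_width: 46.2
gripper_force: 27.1
```

```bash
cat > tilt.py <<'E'
from h import *
s=bot.state();print(s["tcp_pos"],s["ft_force"],s["gripper_width"])
O=np.array([453.6,-13.4,43.7]);c,n=np.cos(np.radians(5)),np.sin(np.radians(5))
B=np.array([[.866*c,.866*n,.5],[-n,c,0],[-.5*c,-.5*n,.866]])
for name in("scene","top","wrist"):
    m=bot.camera_model(name);p,d=bot.read_camera(name);W=(wcloud if name=="wrist" else cloud)(m,d)
    np.savez("t_"+name+".npz",p=p,d=d,**m)
    L=(W-O)@B.T;q=(d>0)&(abs(L[...,1])<20)&(L[...,0]>-5)&(L[...,0]<165)&(L[...,2]>8)&(L[...,2]<60)&(p.astype(int).min(-1)>45)
    print(name,[(x,int((q&(abs(L[...,0]-x)<5)).sum()),np.median(L[...,2][q&(abs(L[...,0]-x)<5)]).round(1)) for x in range(0,166,10) if (q&(abs(L[...,0]-x)<5)).sum()>8])
    q=(d>0)&(abs(L[...,1])<45)&(L[...,0]>8)&(L[...,0]<142)&(L[...,2]>16)&(L[...,2]<30)&(p.astype(int).min(-1)>60)
    print("  edges y",[(x,np.percentile(L[...,1][q&(abs(L[...,0]-x)<6)],[4,96]).round(1).tolist()) for x in (20,35,50,110,125,135) if (q&(abs(L[...,0]-x)<6)).sum()>8])
    q=(d>0)&(abs(L[...,1])<10)&(L[...,0]>-20)&(L[...,0]<165)&(L[...,2]>18.5)&(L[...,2]<30)
    if q.sum():print("  x ends",np.percentile(L[...,0][q],[.5,99.5]).round(1))
E
python3 tilt.py
```

```text
[525.11925933  -8.50812346  97.49054299] [-4.62807417 -0.27563253  5.35382237] 46.20186956149977
scene [(0, 39, np.float64(17.9)), (10, 72, np.float64(21.6)), (20, 75, np.float64(22.4)), (30, 75, np.float64(22.5)), (40, 81, np.float64(22.3)), (50, 82, np.float64(22.2)), (60, 73, np.float64(22.3)), (70, 81, np.float64(22.4)), (80, 77, np.float64(22.4)), (90, 20, np.float64(23.4)), (100, 30, np.float64(22.9)), (150, 18, np.float64(19.8))]
  edges y [(20, [-21.1, 17.3]), (35, [-21.1, 18.0]), (50, [-22.4, 17.9])]
  x ends [ -5.9 147.4]
top [(0, 21, np.float64(16.5)), (10, 44, np.float64(20.5)), (20, 64, np.float64(21.0)), (30, 60, np.float64(21.5)), (40, 64, np.float64(21.8)), (50, 57, np.float64(21.4)), (60, 11, np.float64(22.2))]
  edges y [(20, [-19.0, 18.4]), (35, [-19.1, 20.1]), (50, [-18.1, 18.2])]
  x ends [ 2.9 57.6]
wrist [(0, 22, np.float64(16.2)), (10, 98, np.float64(21.2)), (20, 173, np.float64(21.3)), (30, 295, np.float64(21.5)), (40, 321, np.float64(21.6)), (50, 384, np.float64(21.4)), (60, 404, np.float64(21.5)), (70, 528, np.float64(21.4)), (80, 582, np.float64(21.4)), (90, 28, np.float64(20.4)), (100, 459, np.float64(21.4)), (110, 269, np.float64(21.8)), (120, 962, np.float64(22.1)), (130, 1594, np.float64(22.0)), (140, 2137, np.float64(21.2)), (150, 2595, np.float64(16.8))]
  edges y [(20, [-20.8, 15.9]), (35, [-20.4, 16.7]), (50, [-21.1, 17.1]), (110, [-24.5, 21.3]), (125, [-25.0, 21.0]), (135, [-23.7, 19.7])]
  x ends [ 12.6 148.3]
```

The handset lies flat on the bed: its top is 21.5 mm off the bed along its whole length. Next I'll nudge it down to the ledge by feel.

>>> send_rows(slide=[[-0.001, 0, 0.0005], [-0.002, 0, 0.001], [-0.002, 0, 0.001]], twist=[0, 0, 0])

```text
t: 7.23
tcp_pos: [525.1, -8.5, 97.4]
ee_rot: [0.0, 0.999, 0.044, 0.002]
ft_force: [-2.1, 0.6, 5.9]
gripper_width: 45.9
gripper_force: 26.9
```

>>> send_rows(slide=[[-0.001, 0, 0.0005], [-0.002, 0, 0.001], [-0.002, 0, 0.001]], twist=[0, 0, 0])

```text
t: 7.48
tcp_pos: [523.5, -8.9, 96.5]
ee_rot: [0.0, 0.999, 0.044, 0.002]
ft_force: [-0.3, 0.3, 4.5]
gripper_width: 46.0
gripper_force: 26.8
```

>>> send_rows(slide=[[-0.001, 0, 0.0005], [-0.002, 0, 0.001], [-0.002, 0, 0.001]], twist=[0, 0, 0])

```text
t: 7.73
tcp_pos: [522.4, -9.0, 95.9]
ee_rot: [0.0, 0.999, 0.044, 0.003]
ft_force: [1.9, 0.7, 5.2]
gripper_width: 46.1
gripper_force: 26.7
```

```bash
python3 tilt.py | grep -v edges
```

```text
[522.39589711  -8.97471211  95.8660372 ] [1.94024985 0.68219371 5.24276988] 46.0790051965971
scene [(0, 52, np.float64(18.1)), (10, 80, np.float64(22.0)), (20, 73, np.float64(22.8)), (30, 80, np.float64(22.5)), (40, 81, np.float64(23.0)), (50, 81, np.float64(22.7)), (60, 71, np.float64(22.8)), (70, 83, np.float64(22.1)), (80, 70, np.float64(22.8)), (100, 22, np.float64(22.9)), (140, 22, np.float64(22.2))]
  x ends [ -5.6 143. ]
top [(0, 36, np.float64(17.1)), (10, 56, np.float64(21.1)), (20, 59, np.float64(21.3)), (30, 64, np.float64(21.6)), (40, 63, np.float64(21.3)), (50, 31, np.float64(22.0))]
  x ends [ 2.  49.6]
wrist [(0, 10, np.float64(16.3)), (10, 167, np.float64(21.2)), (20, 207, np.float64(21.4)), (30, 259, np.float64(21.4)), (40, 429, np.float64(21.6)), (50, 314, np.float64(21.4)), (60, 471, np.float64(21.4)), (70, 585, np.float64(21.4)), (80, 424, np.float64(21.4)), (90, 69, np.float64(21.0)), (100, 488, np.float64(21.4)), (110, 449, np.float64(22.0)), (120, 1094, np.float64(22.1)), (130, 1785, np.float64(21.7)), (140, 3194, np.float64(20.1)), (150, 1303, np.float64(13.3))]
  x ends [  8.2 145. ]
```

>>> send_rows(slide=[[-0.001, 0, 0.0003], [-0.002, 0, 0.0006], [-0.002, 0, 0.0006]], twist=[0, 0, 0])

```text
t: 8.13
tcp_pos: [522.2, -9.0, 95.8]
ee_rot: [0.0, 0.999, 0.044, 0.005]
ft_force: [7.5, 1.9, 4.4]
gripper_width: 45.9
gripper_force: 26.3
```

>>> send_rows(slide=[[-0.001, 0, 0.0003], [-0.002, 0, 0.0006], [-0.002, 0, 0.0006]], twist=[0, 0, 0])

```text
t: 8.38
tcp_pos: [522.0, -9.1, 96.1]
ee_rot: [0.0, 0.999, 0.043, 0.007]
ft_force: [9.9, 1.5, 4.0]
gripper_width: 46.3
gripper_force: 26.3
```

It's seated against the ledge: the force rises with no further motion. Next I'll relax the push, release and lift.

>>> send_rows(slide=[[0.002, 0, 0], [0.003, 0, 0], [0.003, 0, 0]], twist=[0, 0, 0])

```text
t: 8.63
tcp_pos: [522.3, -9.0, 95.7]
ee_rot: [0.0, 0.999, 0.044, 0.004]
ft_force: [2.4, 0.7, 9.5]
gripper_width: 45.6
gripper_force: 27.2
```

>>> send_rows(slide=[[0, 0, 0], [0, 0, 0], [0, 0, 0], [0, 0, 0], [0, 0, 0]], twist=[0, 0, 0, 0, 0], gripper=-0.6)

```text
t: 9.05
tcp_pos: [517.6, -8.9, 92.3]
ee_rot: [-0.0, 0.999, 0.044, -0.001]
ft_force: [0.1, 0.0, -0.8]
gripper_width: 68.4
gripper_force: 0.0
```

>>> send_rows(slide=[[0, 0, -0.01], [0, 0, -0.03], [0, 0, -0.07], [0, 0, -0.11], [0, 0, -0.15], [0, 0, -0.15], [0, 0, -0.15]], twist=[0, 0, 0, 0, 0, 0, 0])

```text
t: 9.63
tcp_pos: [520.9, -9.1, 247.7]
ee_rot: [0.0, 0.999, 0.044, 0.004]
ft_force: [-0.4, -0.4, -0.2]
gripper_width: 68.3
gripper_force: 0.0
```

```bash
python3 tilt.py
python3 - <<'E'
from h import *
m=np.load("t_wrist.npz");cv2.imwrite("pics/w3.png",m["p"][:,:,::-1]);d=m["d"];W=wcloud(m,d);X,Y,Z=W[...,0],W[...,1],W[...,2]
q=(d>0)&(X>618)&(X<705)&(abs(Y)<45)&(abs(Z-(.577*X-219))<8);P=W[q]
print("sleeve fit z",np.polyfit(P[:,0],P[:,2],1))
for x in range(620,705,12):
    a=P[abs(P[:,0]-x)<6];
    if len(a)>5:print(x,len(a),np.percentile(a[:,1],[3,50,97]).round(1),a[:,2].mean().round(1))
E
```

```text
[520.87322039  -9.13554878 247.72365471] [-0.44942991 -0.38174803 -0.16159434] 68.2567020335267
scene [(0, 53, np.float64(18.2)), (10, 79, np.float64(22.6)), (20, 67, np.float64(22.6)), (30, 80, np.float64(22.5)), (40, 80, np.float64(22.7)), (50, 80, np.float64(22.6)), (60, 74, np.float64(22.7)), (70, 82, np.float64(22.5)), (80, 78, np.float64(22.1)), (90, 81, np.float64(22.7)), (100, 85, np.float64(22.9)), (110, 82, np.float64(23.2)), (120, 79, np.float64(23.5)), (130, 84, np.float64(22.6)), (140, 84, np.float64(21.7)), (150, 10, np.float64(17.9))]
  edges y [(20, [-21.1, 16.9]), (35, [-21.4, 17.3]), (50, [-21.4, 18.2]), (110, [-24.4, 19.4]), (125, [-24.5, 20.7]), (135, [-22.7, 19.2])]
  x ends [ -1.7 144.4]
top [(0, 32, np.float64(18.3)), (10, 47, np.float64(21.7)), (20, 46, np.float64(21.6)), (30, 39, np.float64(21.5)), (40, 44, np.float64(21.3)), (50, 19, np.float64(21.2))]
  edges y [(20, [-18.9, 9.5]), (35, [-19.6, 4.1]), (50, [-18.1, 3.4])]
  x ends [-4.7 51.2]
wrist [(0, 78, np.float64(16.3)), (10, 153, np.float64(21.3)), (20, 157, np.float64(21.5)), (30, 191, np.float64(21.3)), (40, 245, np.float64(21.6)), (50, 211, np.float64(21.5)), (60, 241, np.float64(21.5)), (70, 270, np.float64(21.4)), (80, 248, np.float64(21.5)), (90, 54, np.float64(21.6)), (100, 323, np.float64(21.7)), (110, 380, np.float64(22.0)), (120, 403, np.float64(22.2)), (130, 468, np.float64(21.7)), (140, 641, np.float64(20.5)), (150, 241, np.float64(13.7))]
  edges y [(20, [-21.6, 16.8]), (35, [-21.8, 18.3]), (50, [-22.3, 18.5]), (110, [-25.2, 21.2]), (125, [-25.6, 21.2]), (135, [-23.0, 19.1])]
  x ends [  4.3 144.8]
sleeve fit z [   0.56702699 -214.60867071]
620 375 [-23.5  -1.1  11.7] 138.0
632 528 [-11.    0.7  12.4] 143.8
644 579 [-10.3   1.7  13.6] 150.4
656 607 [-8.7  3.  14.7] 157.3
668 433 [-7.8  3.1 15.4] 163.3
```

View pics/w3.png

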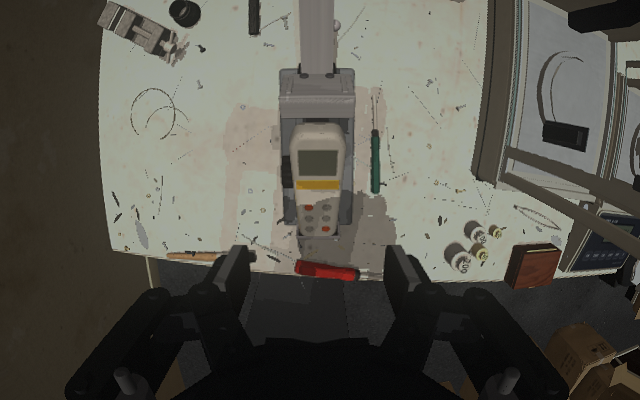

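The wrist view shows the handset lying in the cradle at (320,180) with its lower end at the ledge and a gap to the jaw. I'll check its centring against the ledge and jaw in the same views.

Run:
```python
from h import *
O=np.array([453.6,-13.4,43.7]);c,n=np.cos(np.radians(5)),np.sin(np.radians(5))
B=np.array([[.866*c,.866*n,.5],[-n,c,0],[-.5*c,-.5*n,.866]])
for name in("scene","top","wrist"):
    m=np.load("t_"+name+".npz");d=m["d"];W=(wcloud if name=="wrist" else cloud)(m,d);L=(W-O)@B.T;x,y,z=[L[...,i] for i in range(3)]
    f=lambda a,b,z0,z1:(lambda q:(int(q.sum()),np.percentile(y[q],[2,98]).round(1).tolist()) if q.sum()>8 else None)((d>0)&(x>a)&(x<b)&(z>z0)&(z<z1)&(abs(y)<45))
    print(name,"ledge",f(-8,-1.5,14,20),"low",f(10,40,19.5,25),"high",f(100,135,19.5,25),"jaw top",f(170,186,32,39),"sleeve",f(200,240,-6,1))
    for b in((-7,-2,13,20),):
        pass
```

```text
scene ledge (55, [-27.1, 22.3]) low (227, [-20.9, 18.4]) high (293, [-24.4, 21.6]) jaw top (167, [-26.6, 22.8]) sleeve (212, [-12.4, 13.0])
top ledge (30, [-25.8, 8.7]) low (99, [-19.3, 9.8]) high None jaw top None sleeve (165, [-11.0, 13.2])
wrist ledge (118, [-26.4, 21.8]) low (576, [-21.0, 16.8]) high (1562, [-23.7, 19.3]) jaw top (1357, [-27.6, 24.1]) sleeve (1656, [-13.5, 10.5])
```

Handset, ledge and jaw are all centred within about 1 mm of each other. Now I'll go over the sleeve.

>>> send_rows(slide=[[0.04, -0.001, 0], [0.08, -0.001, 0], [0.12, -0.001, 0], [0.135, -0.001, 0.01], [0.135, -0.001, 0.05], [0.135, -0.001, 0.09], [0.135, -0.001, 0.115], [0.135, -0.001, 0.124], [0.135, -0.001, 0.125], [0.135, -0.001, 0.125]], twist=[0, 0, 0, 0, 0, 0, 0, 0, 0, 0], gripper=-0.6)

```text
t: 10.62
tcp_pos: [652.2, 3.8, 117.1]
ee_rot: [-0.0, 0.999, 0.044, -0.001]
ft_force: [-0.0, -0.6, 0.2]
gripper_width: 68.3
gripper_force: 0.0
```

Run:
```python
from h import *
s=bot.state();print(s["tcp_pos"],s["ft_force"],s["ee_rot"])
p,d=bot.read_camera("scene");q,_=bot.read_camera("wrist")
a=cv2.resize(p[120:260,300:460,::-1],None,fx=4,fy=4,interpolation=cv2.INTER_CUBIC)
cv2.imwrite("pics/s4.png",a)
```

```text
[652.2094766    3.82822498 117.13823467] [-0.03559494 -0.62482024  0.2338246 ] [-8.89050567e-05  9.99044126e-01  4.36993227e-02 -1.09313118e-03]
```

View pics/s4.png

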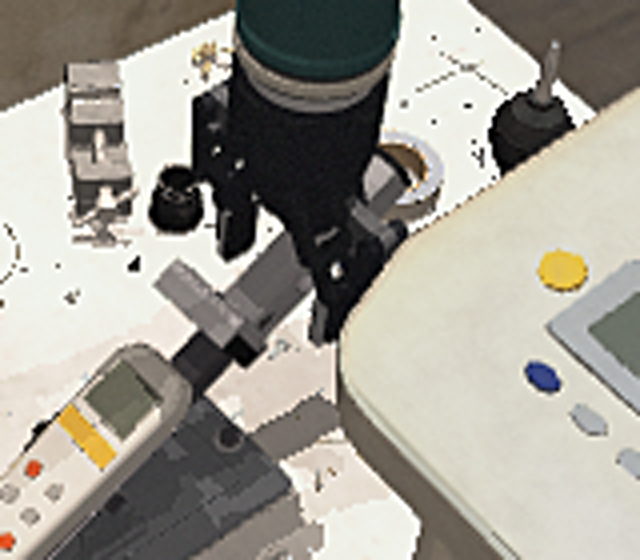

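The crop shows the open fingers on both sides of the sleeve at (240,240) and (335,290), well above the jaw at (215,310). I'll correct by a few mm, then squeeze.

>>> send_rows(slide=[[0.003, 0, -0.006], [0.003, 0, -0.006], [0.003, 0, -0.006]], twist=[0, 0, 0])

```text
t: 10.97
tcp_pos: [657.8, 4.0, 127.0]
ee_rot: [0.0, 0.999, 0.044, 0.002]
ft_force: [-1.1, -0.6, -0.2]
gripper_width: 68.5
gripper_force: 0.0
```

>>> send_rows(slide=[[0, 0, 0], [0, 0, 0], [0, 0, 0], [0, 0, 0], [0, 0, 0], [0, 0, 0], [0, 0, 0], [0, 0, 0], [0, 0, 0], [0, 0, 0]], twist=[0, 0, 0, 0, 0, 0, 0, 0, 0, 0], gripper=1, squeeze=60)

```text
t: 11.8
tcp_pos: [655.8, 3.3, 124.5]
ee_rot: [0.001, 0.999, 0.044, -0.0]
ft_force: [-2.8, -4.2, 4.8]
gripper_width: 24.1
gripper_force: 58.9
```

>>> send_rows(slide=[[-0.0017, 0, 0.001], [-0.0035, 0, 0.002], [-0.0052, 0, 0.003], [-0.0069, 0, 0.004], [-0.0087, 0, 0.005], [-0.0104, 0, 0.006], [-0.0121, 0, 0.007], [-0.0139, 0, 0.008], [-0.0156, 0, 0.009], [-0.0173, 0, 0.01]], twist=[0, 0, 0, 0, 0, 0, 0, 0, 0, 0])

```text
t: 12.63
tcp_pos: [640.6, 1.9, 115.6]
ee_rot: [0.001, 0.999, 0.044, 0.002]
ft_force: [1.7, -5.3, 6.0]
gripper_width: 24.5
gripper_force: 58.7
```

>>> send_rows(slide=[[-0.0017, 0, 0.001], [-0.0035, 0, 0.002], [-0.0052, 0, 0.003], [-0.0069, 0, 0.004], [-0.0087, 0, 0.005], [-0.0095, 0, 0.0055], [-0.0104, 0, 0.006], [-0.0104, 0, 0.006]], twist=[0, 0, 0, 0, 0, 0, 0, 0])

```text
t: 13.3
tcp_pos: [629.0, 0.9, 108.9]
ee_rot: [0.001, 0.999, 0.044, 0.001]
ft_force: [0.6, -6.0, 5.1]
gripper_width: 24.0
gripper_force: 59.8
```

>>> send_rows(slide=[[-0.0009, 0, 0.0005], [-0.0017, 0, 0.001], [-0.0017, 0, 0.001]], twist=[0, 0, 0])

```text
t: 13.55
tcp_pos: [628.9, 0.8, 108.8]
ee_rot: [0.001, 0.999, 0.044, 0.003]
ft_force: [2.0, -5.1, 5.9]
gripper_width: 24.4
gripper_force: 59.9
```

>>> send_rows(slide=[[-0.0009, 0, 0.0005], [-0.0017, 0, 0.001], [-0.0017, 0, 0.001]], twist=[0, 0, 0])

```text
t: 13.8
tcp_pos: [628.7, 0.8, 108.7]
ee_rot: [0.001, 0.999, 0.044, 0.004]
ft_force: [5.1, -4.6, 6.4]
gripper_width: 24.1
gripper_force: 60.0
```

The sleeve is locked: the force grows with no motion. Next I'll relax, test upward a little, release, lift and look.

>>> send_rows(slide=[[0.0017, 0, -0.001], [0.0035, 0, -0.002], [0.0045, 0, -0.0026], [0.0055, 0, -0.0032], [0.0055, 0, -0.0032]], twist=[0, 0, 0, 0, 0])

```text
t: 14.22
tcp_pos: [629.3, 0.9, 109.0]
ee_rot: [0.001, 0.999, 0.044, -0.001]
ft_force: [-4.5, -6.1, 5.3]
gripper_width: 24.5
gripper_force: 59.7
```

>>> send_rows(slide=[[-0.0015, 0, 0.001], [-0.0015, 0, 0.001]], twist=[0, 0])

```text
t: 14.38
tcp_pos: [629.0, 0.8, 108.9]
ee_rot: [0.001, 0.999, 0.044, 0.0]
ft_force: [-1.2, -5.9, 6.4]
gripper_width: 23.9
gripper_force: 60.0
```

>>> send_rows(slide=[[0, 0, 0], [0, 0, 0], [0, 0, 0], [0, 0, 0], [0, 0, 0], [0, 0, 0]], twist=[0, 0, 0, 0, 0, 0], gripper=-0.6)

```text
t: 14.88
tcp_pos: [628.7, 2.0, 108.0]
ee_rot: [-0.0, 0.999, 0.044, -0.0]
ft_force: [0.6, 0.2, -0.6]
gripper_width: 68.3
gripper_force: 0.0
```

>>> send_rows(slide=[[0, 0, -0.01], [0, 0, -0.03], [0, 0, -0.07], [0, 0, -0.11], [0, 0, -0.15], [-0.03, 0, -0.17], [-0.06, 0, -0.17], [-0.06, 0, -0.17]], twist=[0, 0, 0, 0, 0, 0, 0, 0])

```text
t: 15.55
tcp_pos: [566.0, -3.7, 281.4]
ee_rot: [0.0, 0.999, 0.044, 0.001]
ft_force: [-0.4, -0.4, -1.4]
gripper_width: 68.6
gripper_force: 0.0
```

```bash
python3 tilt.py|grep -A2 wrist
python3 - <<'E'
from h import *
a=np.load("t_scene.npz")["p"][140:270,280:440,::-1];b=np.load("t_wrist.npz")["p"][0:250,200:440,::-1]
a=cv2.resize(a,(520,422),interpolation=cv2.INTER_CUBIC);b=cv2.resize(b,(270,281));c=np.zeros((422,790,3),np.uint8);c[:,:520]=a;c[:281,520:]=b
cv2.imwrite("pics/f.png",c)
O=np.array([453.6,-13.4,43.7]);cc,n=np.cos(np.radians(5)),np.sin(np.radians(5))
B=np.array([[.866*cc,.866*n,.5],[-n,cc,0],[-.5*cc,-.5*n,.866]])
for name in("scene","wrist"):
    m=np.load("t_"+name+".npz");d=m["d"];W=(wcloud if name=="wrist" else cloud)(m,d);L=(W-O)@B.T;x,y,z=[L[...,i] for i in range(3)]
    q=(d>0)&(z>31)&(z<40)&(abs(y)<24)&(x>100)&(x<200);print(name,"jaw top x",np.percentile(x[q],[2,50,98]))
E
```

```text
wrist [(0, 35, np.float64(16.2)), (10, 105, np.float64(21.5)), (20, 85, np.float64(21.4)), (30, 136, np.float64(21.5)), (40, 160, np.float64(21.9)), (50, 130, np.float64(21.4)), (60, 158, np.float64(21.6)), (70, 176, np.float64(21.2)), (80, 158, np.float64(21.5)), (90, 20, np.float64(21.0)), (100, 165, np.float64(21.4)), (110, 106, np.float64(22.0)), (120, 187, np.float64(22.0)), (130, 33, np.float64(22.0)), (140, 137, np.float64(34.3)), (150, 339, np.float64(34.4)), (160, 931, np.float64(23.3))]
  edges y [(20, [-21.2, 15.6]), (35, [-21.8, 16.3]), (50, [-21.2, 17.0]), (110, [-24.8, 20.9]), (125, [-24.3, 19.5])]
  x ends [  7.6 158.5]
scene jaw top x [139.17912807 147.99331241 158.00534162]
wrist jaw top x [140.23305586 151.23608446 158.26333544]
```

View pics/f.png

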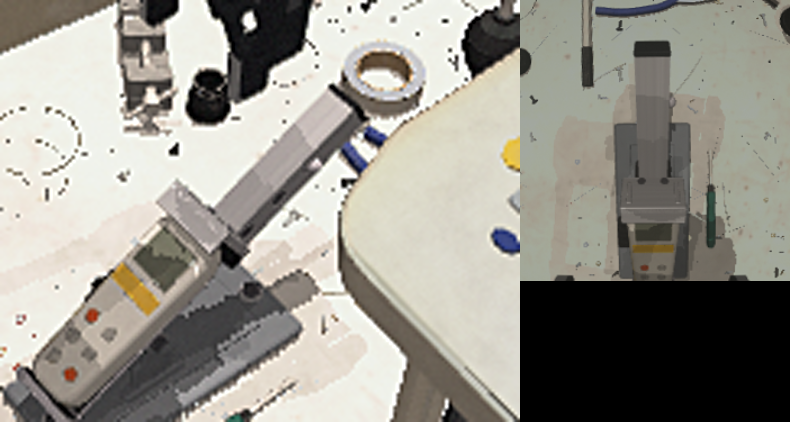

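The jaw's lip now sits over the handset's upper end: it begins at 139 mm, which matches the 148 mm jaw position. The button stands out in the upper hole at (316,163), the bystanders are undisturbed, and the arm is clear.

```bash
python3 -c "
from rig import bot
print(bot.hand_in())"
```

```text
the job is handed in; nothing more can be done
None
```

The handset lies face up, centred on the bed with its lower end at the ledge. The sleeve is locked one hole down with the button out and the jaw over the upper end, and the job is handed in at about 16 s; no verdict came back.

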